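Turn the sauce carousel to the bottle wanted next

ROBOT

A 6-joint arm with a two-finger parallel gripper is mounted at the origin on the work surface. World frame = base frame: x ahead of the robot, y to its left, z up, the work surface at z = 0. Lengths are in m, angles in rad, forces in N, time in s.
With the tool pointing down it reaches from about 0.375 to 0.9 m from the base axis. Payload 3.1 kg.
Tool frame: the origin (TCP) lies on the centre line of the jaws, within the pads' length; the fingertips stand 8 mm ahead of it and the grasp point (between the pads) lies 11 mm behind it; z points along the fingers, y is the line along which they close (so a half turn about z gives the same grasp; the last joint's range is limited). The gripper opens to 87 mm and grips with 3 to 60 N. Pads are 19 mm wide; open, the fingers measure 117 mm over their backs; the gripper's body (75 mm by 190 mm) begins 51 mm behind the grasp point.
Start: joints at [1.052, 0.527, 1.433, -0, 1.181, -0.178], TCP at [0.209, 0.589, 0.231] pointing down, gripper open.
Joint ranges: [-3.08, 3.08], [-0.75, 2.2], [0.22, 2.44], [-1.43, 4.57], [0, 2.65], [-2.85, 2.85]. Speed limits (rad/s): [2.79, 2.79, 3.14, 3.14, 3.14, 3.14].

INTERFACE

Orientations are given as a unit quaternion [x, y, z, w].
In Python, from rig import robot gives the robot as it stands. The module is installed in compiled form; this text tells all that it offers.
- The arm moves only by the tool send_rows, never from a script. Its argument "increments" is one flat list of numbers, 7 for each row, row after row: the turn, a rotation vector about the world's x, y, z in rad, then the shift along the world's x, y, z in cm, then the opening, from 0 (shut) to 1 (fully open). A call has 1 to 20 rows; each row shifts and turns the commanded pose from where the row before left it; what a row does not reach is not made up. A row lasts 1/12 s, in which the tool goes at most 41.7 mm and 7.16 degrees, less where a joint would pass 70% of its speed; a pose out of reach is approached as far as the arm can. A call is refused whole if a number of a shift passes 4.17 or a number of a turn 0.125, either way. A call with a gripper value outside its range is refused whole. The fingers move at their own pace and stop on an object; "newtons" is the grip in N (left out, the last holds). Time passes only in rows, so rows that do not move let the fingers close. It gives the time, the measured TCP pose, the force, the opening and the grip force at its end, in the units of the state.
- robot.get_obs(): the state, without advancing time (a new reading comes with each control period).
- robot.camera(name): name is "scene" or "top" or "wrist"; returns a dict with "image" (420x560x3 uint8, red, green, blue), "range_z" (420x560 float32, m along the optical axis (not along the pixel's ray), 0 where there is no reading), "fx", "fy", "cx", "cy" (pixels), "R" (3x3) and "t" (3): a world point X has camera coordinates R X + t. Camera axes: x right, y down, z forward; pixel columns grow to the right and rows downward; lengths in m; the calibration is good to about 2 mm. A picture is of the moment at which its call begins.
- robot.hand_in(): hands the job in; it is judged then, once.
The state is a dict: "time": time; "q": joint angles; "joint_velocities": joint speeds; "joint_torque": joint torques, N m; "position": TCP position; "tool_rot": TCP orientation; "ft_force": force on the tool from outside, world axes, zero at the start; "moment": the same for the moment, N m; "grip_width": finger opening in m; "grip_force": force on a finger pad.
Only numpy, scipy, OpenCV 4.12 (cv2) and the standard library are available. Lean on these libraries where they do the work, as an engineer would, in place of code of your own. Each camera call takes 0.05 s, during which the arm holds its last target. There are 200 camera calls.

TASK

Bring the slim bottle, the tallest of the four pots on the sauce carousel, round to the drip tongue, in line with the rib along the tongue's middle, by pushing on the carousel's spokes with one fingertip, either way round. Turn it gently, touch none of the pots, and let them ride along standing in their places on the tray; nothing is picked up, and everything else on the table stays where it is.

Things in the scene. Friction and masses are not known exactly. Their poses are not given: they have to be found in the camera images.
- stand: Fixed steel foot, 170 mm across, 10 high. Origin: on the table, on the carousel's upright turning axis. Its x axis points along the middle of the drip tongue, a shallow steel tray 56 wide and 10 high with a dark rib along its middle, that reaches from the foot to 195 mm from the axis; z is up.
- carousel: The round steel tray that carries the pots, radius 93, on the turning axis. Origin: on the axis at the tray's underside, 34 mm above the table; z up. Its deck is 46 mm, its rim 54 mm and its hub post 76 mm above the table. With its spokes it turns either way, more than a full turn, needs about 2 N of push on a spoke, and stays where it is left.
- spokes: Four straight spokes fixed to the tray. Origin: on the axis, 34 mm above the table; spokes point along its +x, -x, +y and -y, z is up. Each is a level steel bar 12 mm thick, centre line 40 mm above the table, bare from radius 93 to 144, ending in a black ball of diameter 20 (to radius 164). Beneath them the space is open down to the foot and tongue (10 mm high).
- slim_bottle: The slim bottle: white, diameter 34, with a narrow black neck of diameter 22, 70 high in all, the tallest and slimmest of the four pots that stand loose on the carousel's tray. Each pot stands midway between two spokes, its centre 60 mm from the turning axis; which pot has which place varies. Origin: centre of its underside.
- squat_jar: White pot on the tray: wide round jar, diameter 52, 37 high, flat black lid. Origin: centre of its underside.
- square_pot: White pot on the tray: square, 36 x 36, 44 high, black lid. Origin: centre of its underside.
- round_pot: White pot on the tray: bulging round pot, diameter 44, 47 high, black lid with a small ball. Origin: centre of its underside.
- mug: White mug with a handle, rim radius 38, 85 mm high; a bystander on the table. Origin: centre of its underside.
- drink_bottle: Brown drink bottle, radius 30, 170 mm high; a bystander on the table. Origin: centre of its underside.
- pickle_jar: Green glass jar, radius 34, 100 mm high; a bystander on the table. Origin: centre of its underside.
- cheese_pack: Clear flat pack, 140 x 100 mm, 25 mm high; a bystander on the table. Origin: centre of its underside.
- shaker: Glass salt shaker with a steel top, radius 21, 78 mm high; a bystander on the table. Origin: centre of its underside.
- napkin_box: Cardboard box, 120 x 120 mm, 60 mm high; a bystander on the table. Origin: centre of its underside.
Mind the look-alikes: they are no part of the job. What is shaped like the square_pot but blue or purple is not meant.

How it is judged:
On the way, in this order (a step that is already met when the one before it is completed fails the run):
1. a finger pushes on a spoke of the carousel (contact force between the fingers and spokes above 0.3 N), for 0.1 s.
2. the slim bottle stands in line with the drip tongue (y of slim_bottle in the frame of stand between -0.008 and 0.008 m and x of slim_bottle in the frame of stand above 0.04 m), for 0.2 s.
At the end, for the whole second after the job is handed in: The carousel is at rest with the slim bottle's centre within 8 mm of the tongue's middle line, on the tongue's side; all four pots stand upright on the tray, 60 mm (within 12 mm) from its axis (all of step 2 and angle between each of slim_bottle, squat_jar, square_pot, round_pot's own z axis and vertical below 0.15 rad and angular speed of spokes below 0.05 rad/s and linear speed of slim_bottle below 0.02 m/s and z of slim_bottle in the frame of spokes between 0.008 and 0.016 m and horizontal distance between slim_bottle and spokes between 0.048 and 0.072 m and z of squat_jar in the frame of spokes between 0.008 and 0.016 m and horizontal distance between squat_jar and spokes between 0.048 and 0.072 m and z of square_pot in the frame of spokes between 0.008 and 0.016 m and horizontal distance between square_pot and spokes between 0.048 and 0.072 m and z of round_pot in the frame of spokes between 0.008 and 0.016 m and horizontal distance between round_pot and spokes between 0.048 and 0.072 m); the robot touches nothing.
It fails at once if a finger or the arm pushes against a pot on the carousel (contact force between any of the fingers, the arm and slim_bottle above 0.5 N or contact force between any of the fingers, the arm and squat_jar above 0.5 N or contact force between any of the fingers, the arm and square_pot above 0.5 N or contact force between any of the fingers, the arm and round_pot above 0.5 N).
It fails at once if a pot is lifted off the tray, tips over, or slides more than 12 mm in or out on it (z of any of slim_bottle, squat_jar, square_pot, round_pot in the frame of spokes above 0.022 m or angle between any of slim_bottle, squat_jar, square_pot, round_pot's own z axis and vertical above 0.35 rad or horizontal distance between any of slim_bottle, squat_jar, square_pot, round_pot and spokes above 0.072 m or horizontal distance between any of slim_bottle, squat_jar, square_pot, round_pot and spokes below 0.048 m).
It fails at once if the carousel is spun faster than 3 rad/s (angular speed of spokes above 3 rad/s).
It fails at once if something else on the table is moved by more than 20 mm (distance of any of mug, drink_bottle, pickle_jar, cheese_pack, shaker, napkin_box from where it was at the start of the episode above 0.02 m).
It also fails if it takes over 58 s, if anything falls off the work surface, if the arm or the gripper's body presses on something with over 40 N, if the wrist force passes 120 N, or if a joint passes its speed limit or range.

## Working session

There is one attempt and no reset: what is moved stays moved. The work goes in short steps, Python scripts to look and compute and a tool call to move; the robot and the scene stay as the last step left them, time stands still between calls to the robot, and variables do not carry over. Pictures are saved under pics/ and viewed, at most 10 in all, crops included, and the job is handed in when it is done.

Besides the shell and the picture viewer there is one more tool, called after "Request:" by a JSON object that holds its "op" and its "data". send_rows: Moves the arm, as the interface text tells. Its arguments: {"type":"object","properties":{"increments":{"type":"array"},"newtons":{"type":"number"}},"required":["increments"]}

```bash
mkdir -p pics
cat > h.py <<'E'
import numpy as np,cv2
from rig import robot
def shot(n,f):
    c=robot.camera(n); cv2.imwrite(f,c['image'][:,:,::-1]); np.savez(f[:-4]+'.npz',**c); return c
def ray(c,u,v,z):
    d=c['R'].T@np.array([(u-c['cx'])/c['fx'],(v-c['cy'])/c['fy'],1.]); o=-c['R'].T@c['t']
    return o+d*(z-o[2])/d[2]
def cloud(c):
    Z=c['range_z'];v,u=np.indices(Z.shape)
    P=np.stack([(u-c['cx'])/c['fx']*Z,(v-c['cy'])/c['fy']*Z,Z],-1)
    W=(P-c['t'])@c['R']; W[Z==0]=np.nan; return W
E
python3 - <<'E'
from h import *
a=shot('top','pics/top.png');b=shot('scene','pics/scene.png')
o=robot.get_obs();print(o['time'],o['position'],o['tool_rot'],o['grip_width'])
E
```

```text
0.1 [0.20855524 0.58849038 0.22966908] [ 1.69565833e-01  9.85518373e-01 -9.24464421e-04 -3.32373505e-04] 0.08731732940620039
```

View pics/top.png

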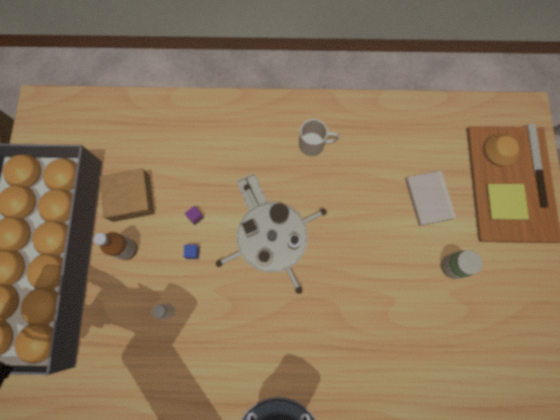

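View pics/scene.png

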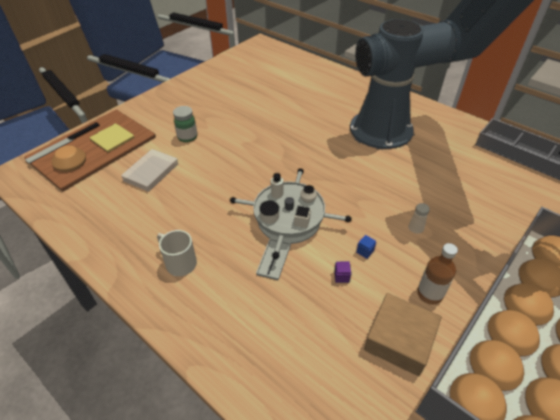

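The top view shows the carousel at about (272,236) with the tongue toward (250,188). The spoke balls are at (248,187), (323,212), (298,290) and (219,263). Slim-bottle candidates are the pots at (279,213), (250,228), (264,256) and (293,240), plus the look-alike cubes at (194,215) purple and (190,251) blue. The scene view suggests the slim one is at (277,184), i.e. (293,240) in top. I'll check this with a crop and the heights.

Run:
```python
from h import *
c=dict(np.load('pics/top.npz'));W=cloud(c)
im=c['image'][170:310,200:345,::-1];s=dict(np.load('pics/scene.npz'));im2=s['image'][160:290,220:360,::-1]
f=lambda i:cv2.resize(i,(400,400),interpolation=cv2.INTER_CUBIC)
cv2.imwrite('pics/crop.png',np.hstack([f(im),f(im2)]))
A=ray(c,272,236,.076);print('axis',A)
for n,u,v,z in [('b',248,187,.04),('b',323,212,.04),('b',298,290,.04),('b',219,263,.04),('slim',293,240,.116),('squat',279,213,.083),('sq',250,228,.09),('rd',264,256,.093)]:
    p=ray(c,u,v,z);print(n,p.round(3),np.linalg.norm(p[:2]-A[:2]).round(3),np.degrees(np.arctan2(*(p-A)[1::-1])).round(1), 'maxz',np.nanmax(W[v-5:v+6,u-5:u+6,2]).round(3))
# hi points
for Wc in (W,cloud(s)):
    r=np.hypot(Wc[...,0]-A[0],Wc[...,1]-A[1]); m=(r<.09)&(Wc[...,2]>.1)&(Wc[...,2]<.14)
    print(m.sum(),Wc[m].mean(0),Wc[m].max(0))
print(c['R'],c['t'])
```

```text
axis [0.50358092 0.02261499 0.076     ]
b [0.645 0.092 0.04 ] 0.157 26.1 maxz 0.052
b [ 0.578 -0.112  0.04 ] 0.154 -61.2 maxz 0.051
b [ 0.371 -0.046  0.04 ] 0.15 -152.6 maxz 0.052
b [0.437 0.16  0.04 ] 0.153 116.0 maxz 0.052
slim [ 0.487 -0.03   0.116] 0.055 -107.4 maxz 0.119
squat [0.563 0.006 0.083] 0.061 -16.0 maxz 0.086
sq [0.521 0.078 0.09 ] 0.058 73.0 maxz 0.093
rd [0.45  0.041 0.093] 0.057 161.1 maxz 0.094
75 [ 0.48928019 -0.03424383  0.11350219] [ 0.50495747 -0.02490305  0.11944957]
66 [ 0.4927715  -0.02780717  0.11072923] [ 0.50198919 -0.0178043   0.11658129]
[[ 1.61515012e-02 -9.99869398e-01 -5.61867797e-04]
 [-9.71535603e-01 -1.55609753e-02 -2.36381956e-01]
 [ 2.36342341e-01  4.36379801e-03 -9.71660051e-01]] [-0.0034269   0.5645898   0.94850687]
```

View pics/crop.png

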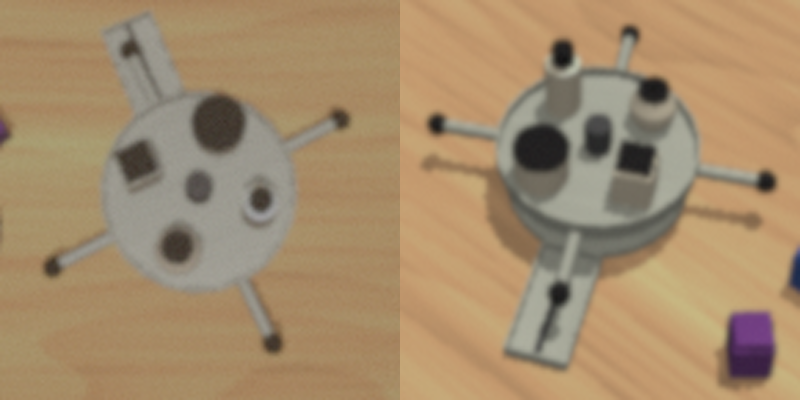

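The crop confirms that the slim bottle is the white cylinder with a narrow black neck, at crop (260,200) (top view (294,240)). Its top is at 0.119 against 0.116 expected. Next I'll refine the axis, spoke angle and tongue direction.

```bash
cat > m.py <<'E'
from h import *
import sys
def measure(c):
    im=cv2.cvtColor(c['image'],cv2.COLOR_RGB2HSV); S=im[...,1];V=im[...,2]; v,u=np.indices(S.shape)
    out={}
    X=np.stack([ray(c,a,b,.04) for a,b in zip(u.ravel(),v.ravel())]).reshape(*u.shape,3)
    r0=np.hypot(X[...,0]-.505,X[...,1]-.023)
    dark=((V<85)&(r0>.138)&(r0<.172)).astype(np.uint8)
    n,l,st,ce=cv2.connectedComponentsWithStats(dark)
    B=[(ray(c,*ce[i],.04)[:2],st[i,4]) for i in range(1,n) if st[i,4]>=12]
    T=np.stack([ray(c,a,b,.01) for a,b in zip(u.ravel(),v.ravel())]).reshape(*u.shape,3)
    return B,T,S,V,im
if __name__=='__main__':
    c=dict(np.load(sys.argv[1])); B,T,S,V,im=measure(c)
    A=np.array([.505,.023])
    for b,n in B: d=b-A;print('ball',b.round(4),n,np.hypot(*d).round(3),np.degrees(np.arctan2(d[1],d[0])).round(1))
    d=T[...,:2]-A; r=np.hypot(d[...,0],d[...,1]);a=np.degrees(np.arctan2(d[...,1],d[...,0]))
    m=(S<75)&(V>60)&(r>.10)&(r<.20)&(abs(a-25)<25)
    m=cv2.morphologyEx(m.astype(np.uint8),cv2.MORPH_CLOSE,np.ones((5,5)))
    n,l,st,ce=cv2.connectedComponentsWithStats(m); i=1+st[1:,4].argmax()
    for lo in (.10,.165,.175):
        P=T[(l==i)&(r>lo)][:,:2].astype(np.float32); R=cv2.minAreaRect(P);q=R[0]-A
        print(len(P),R,np.degrees(np.arctan2(q[1],q[0])))
    for lo in np.arange(.1,.2,.01):
        k=(l==i)&(r>lo)&(r<lo+.01); 
        if k.sum():print(lo.round(2),'edges',a[k].min().round(1),a[k].max().round(1),k.sum())
E
python3 m.py pics/top.npz
```

```text
ball [0.6464 0.0951] 16 0.159 27.0
ball [ 0.58   -0.1119] 13 0.154 -60.9
ball [0.4362 0.1612] 17 0.154 116.5
ball [ 0.3716 -0.0472] 20 0.151 -152.3
750 ((0.6373629570007324, 0.0837089940905571), (0.10769043862819672, 0.08827869594097137), 24.882490158081055) 24.638815769230657
242 ((0.6706408262252808, 0.09732964634895325), (0.03560106083750725, 0.05897010490298271), 24.391769409179688) 24.1676763383383
170 ((0.6753306984901428, 0.09946133941411972), (0.025984684005379677, 0.0586538203060627), 25.74924087524414) 24.17528069439627
0.1 edges 0.1 49.5 106
0.11 edges 7.4 40.1 78
0.12 edges 10.7 37.8 74
0.13 edges 12.2 36.8 72
0.14 edges 12.7 35.7 72
0.15 edges 13.3 35.4 71
0.16 edges 14.4 34.2 71
0.17 edges 14.6 34.0 69
0.18 edges 14.9 33.3 73
0.19 edges 15.9 32.9 64
```

Request:
{"op": "send_rows", "data": {"increments": [0, 0, -0.04, 1.2, -2.6, 0, 0, 0, 0, -0.04, 1.2, -2.6, 0, 0, 0, 0, -0.04, 1.2, -2.6, 0, 0, 0, 0, -0.04, 1.2, -2.6, 0, 0, 0, 0, -0.04, 1.2, -2.6, 0, 0, 0, 0, -0.04, 1.2, -2.6, 0, 0, 0, 0, -0.04, 1.2, -2.6, 0, 0, 0, 0, -0.04, 1.2, -2.6, 0, 0, 0, 0, -0.04, 1.2, -2.6, 0, 0, 0, 0, -0.04, 1.2, -2.6, 0, 0, 0, 0, -0.04, 1.2, -2.6, 0, 0, 0, 0, -0.04, 1.2, -2.6, 0, 0, 0, 0, -0.04, 1.2, -2.6, 0, 0]}}

```text
time: 1.18
position: [0.3649, 0.2497, 0.2304]
tool_rot: [0.418, 0.908, -0.0, -0.0]
ft_force: [0.4, -0.2, -0.6]
grip_width: 0.0083
grip_force: 0.0
```

Request:
{"op": "send_rows", "data": {"increments": [0, 0, -0.04, 1.2, -2.6, 0, 0, 0, 0, -0.04, 1.2, -2.6, 0, 0, 0, 0, -0.04, 1.2, -2.6, 0, 0, 0, 0, -0.04, 1.2, -2.6, 0, 0, 0, 0, -0.04, 1.2, -2.6, 0, 0, 0, 0, -0.04, 1.2, -2.6, 0, 0, 0, 0, -0.04, 1.2, -2.6, 0, 0, 0, 0, -0.04, 1.2, -2.6, 0, 0, 0, 0, -0.04, 1.2, -2.6, 0, 0, 0, 0, -0.04, 1.2, -2.6, 0, 0, 0, 0, -0.04, 1.2, -2.6, 0, 0, 0, 0, -0.04, 1.2, -2.6, 0, 0, 0, 0, -0.04, 1.2, -2.6, 0, 0, 0, 0, 0, 0, 0, 0, 0, 0, 0, 0, 0, 0, 0, 0]}}

```text
time: 2.43
position: [0.5211, -0.0882, 0.2301]
tool_rot: [0.638, 0.77, -0.0, -0.0]
ft_force: [-0.3, 0.2, -0.9]
grip_width: 0.0005
grip_force: 0.0
```

Request:
{"op": "send_rows", "data": {"increments": [0, 0, -0.012, 0.9, -1.2, -1.5, 0, 0, 0, 0, 0, 0, -2.5, 0, 0, 0, 0, 0, 0, -2.5, 0, 0, 0, 0, 0, 0, -2.5, 0, 0, 0, 0, 0, 0, -2, 0, 0, 0, 0, 0, 0, -1, 0, 0, 0, 0, 0, 0, 0, 0, 0, 0, 0, 0, 0, 0, 0]}}

```text
time: 3.1
position: [0.5295, -0.0982, 0.1106]
tool_rot: [0.641, 0.767, -0.0, -0.001]
ft_force: [0.4, 0.4, 0.3]
grip_width: 0.0005
grip_force: 0.0
```

Run:
```python
from h import *
a=shot('wrist','pics/w.png');b=shot('scene','pics/s2.png')
cv2.imwrite('pics/two.png',cv2.resize(np.hstack([a['image'],b['image']])[:,:,::-1],(800,300)))
print(robot.get_obs()['position'],robot.get_obs()['q'])
```

```text
[ 0.53064681 -0.09887927  0.11177343] [-3.91371069e-01  5.87027107e-01  1.75346727e+00  7.41220051e-05
  7.98842053e-01 -5.70048048e-01]
```

View pics/two.png

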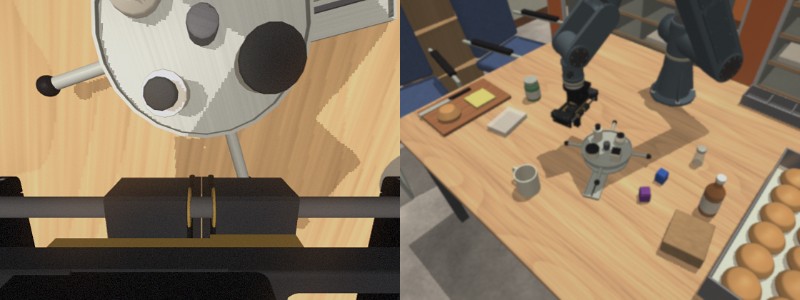

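The wrist view shows the finger pair clear of the spoke, which is at (240,165) to its right, and the gripper's long side is tangential. I'll descend and compute the arc.

Request:
{"op": "send_rows", "data": {"increments": [0, 0, 0, 0, 0, -1.8, 0, 0, 0, 0, 0, 0, -1.8, 0, 0, 0, 0, 0, 0, -1.8, 0, 0, 0, 0, 0, 0, -1.5, 0, 0, 0, 0, 0, 0, -0.8, 0, 0, 0, 0, 0, 0, 0, 0]}}

```text
time: 3.7
position: [0.5297, -0.0988, 0.0331]
tool_rot: [0.641, 0.767, -0.0, -0.0]
ft_force: [-0.2, -0.5, 0.6]
grip_width: 0.0002
grip_force: 0.0
```

Run:
```python
from h import *
o=robot.get_obs();print(o['position'],o['ft_force'])
A=np.array([.5085,.0243])
P=lambda f:100*(A+.126*np.array([np.cos(np.radians(f)),np.sin(np.radians(f))]))
steps=[1]*2+[1.5]*14+[2]*4 + [2.5]*20+[2.5]*20
f=-80;done=np.zeros(2);p0=P(-80)
rows=[]
for s in steps:
    f+=s; d=np.round(P(f)-p0-done,2);done+=d; rows+=[(s,*d.tolist(),f)]
for i,r in enumerate(rows): print(i//20,'0,0,%.4f,%.2f,%.2f,0,0,'%(np.radians(r[0]),r[1],r[2]),r[3])
```

```text
[ 0.52965634 -0.09884291  0.03314673] [-0.19264078 -0.45930353  0.58038138]
0 0,0,0.0175,0.22,0.04,0,0, -79
0 0,0,0.0175,0.21,0.04,0,0, -78
0 0,0,0.0262,0.32,0.08,0,0, -76.5
0 0,0,0.0262,0.32,0.08,0,0, -75.0
0 0,0,0.0262,0.32,0.09,0,0, -73.5
0 0,0,0.0262,0.32,0.10,0,0, -72.0
0 0,0,0.0262,0.31,0.10,0,0, -70.5
0 0,0,0.0262,0.31,0.12,0,0, -69.0
0 0,0,0.0262,0.30,0.12,0,0, -67.5
0 0,0,0.0262,0.31,0.13,0,0, -66.0
0 0,0,0.0262,0.30,0.14,0,0, -64.5
0 0,0,0.0262,0.29,0.14,0,0, -63.0
0 0,0,0.0262,0.29,0.16,0,0, -61.5
0 0,0,0.0262,0.29,0.16,0,0, -60.0
0 0,0,0.0262,0.29,0.17,0,0, -58.5
0 0,0,0.0262,0.27,0.17,0,0, -57.0
0 0,0,0.0349,0.37,0.25,0,0, -55.0
0 0,0,0.0349,0.35,0.26,0,0, -53.0
0 0,0,0.0349,0.35,0.27,0,0, -51.0
0 0,0,0.0349,0.34,0.28,0,0, -49.0
1 0,0,0.0436,0.41,0.37,0,0, -46.5
1 0,0,0.0436,0.39,0.39,0,0, -44.0
1 0,0,0.0436,0.37,0.40,0,0, -41.5
1 0,0,0.0436,0.35,0.42,0,0, -39.0
1 0,0,0.0436,0.34,0.43,0,0, -36.5
1 0,0,0.0436,0.32,0.45,0,0, -34.0
1 0,0,0.0436,0.30,0.47,0,0, -31.5
1 0,0,0.0436,0.27,0.47,0,0, -29.0
1 0,0,0.0436,0.26,0.49,0,0, -26.5
1 0,0,0.0436,0.23,0.49,0,0, -24.0
1 0,0,0.
[... 302 characters left out ...]
0436,0.00,0.55,0,0, 1.0
2 0,0,0.0436,-0.02,0.55,0,0, 3.5
2 0,0,0.0436,-0.05,0.55,0,0, 6.0
2 0,0,0.0436,-0.07,0.54,0,0, 8.5
2 0,0,0.0436,-0.09,0.54,0,0, 11.0
2 0,0,0.0436,-0.12,0.54,0,0, 13.5
2 0,0,0.0436,-0.14,0.53,0,0, 16.0
2 0,0,0.0436,-0.16,0.53,0,0, 18.5
2 0,0,0.0436,-0.18,0.51,0,0, 21.0
2 0,0,0.0436,-0.21,0.51,0,0, 23.5
2 0,0,0.0436,-0.23,0.50,0,0, 26.0
2 0,0,0.0436,-0.25,0.49,0,0, 28.5
2 0,0,0.0436,-0.28,0.48,0,0, 31.0
2 0,0,0.0436,-0.29,0.46,0,0, 33.5
2 0,0,0.0436,-0.31,0.45,0,0, 36.0
2 0,0,0.0436,-0.34,0.44,0,0, 38.5
2 0,0,0.0436,-0.35,0.42,0,0, 41.0
2 0,0,0.0436,-0.37,0.41,0,0, 43.5
2 0,0,0.0436,-0.39,0.39,0,0, 46.0
2 0,0,0.0436,-0.40,0.38,0,0, 48.5
2 0,0,0.0436,-0.42,0.35,0,0, 51.0
```

Request:
{"op": "send_rows", "data": {"increments": [0, 0, 0.0175, 0.22, 0.04, 0, 0, 0, 0, 0.0175, 0.21, 0.04, 0, 0, 0, 0, 0.026, 0.32, 0.08, 0, 0, 0, 0, 0.026, 0.32, 0.08, 0, 0, 0, 0, 0.026, 0.32, 0.09, 0, 0, 0, 0, 0.026, 0.32, 0.1, 0, 0, 0, 0, 0.026, 0.31, 0.1, 0, 0, 0, 0, 0.026, 0.31, 0.12, 0, 0, 0, 0, 0.026, 0.3, 0.12, 0, 0, 0, 0, 0.026, 0.31, 0.13, 0, 0, 0, 0, 0.026, 0.3, 0.14, 0, 0, 0, 0, 0.026, 0.29, 0.14, 0, 0, 0, 0, 0.026, 0.29, 0.16, 0, 0, 0, 0, 0.026, 0.29, 0.16, 0, 0, 0, 0, 0.026, 0.29, 0.17, 0, 0, 0, 0, 0.026, 0.27, 0.17, 0, 0, 0, 0, 0.035, 0.37, 0.25, 0, 0, 0, 0, 0.035, 0.35, 0.26, 0, 0, 0, 0, 0.035, 0.35, 0.27, 0, 0, 0, 0, 0.035, 0.34, 0.28, 0, 0]}}

```text
time: 5.37
position: [0.5908, -0.0697, 0.0335]
tool_rot: [0.413, 0.911, -0.0, -0.0]
ft_force: [-2.2, -0.8, 1.9]
grip_width: 0.0004
grip_force: 1.0
```

Request:
{"op": "send_rows", "data": {"increments": [0, 0, 0.0436, 0.41, 0.37, 0, 0, 0, 0, 0.0436, 0.39, 0.39, 0, 0, 0, 0, 0.0436, 0.37, 0.4, 0, 0, 0, 0, 0.0436, 0.35, 0.42, 0, 0, 0, 0, 0.0436, 0.34, 0.43, 0, 0, 0, 0, 0.0436, 0.32, 0.45, 0, 0, 0, 0, 0.0436, 0.3, 0.47, 0, 0, 0, 0, 0.0436, 0.27, 0.47, 0, 0, 0, 0, 0.0436, 0.26, 0.49, 0, 0, 0, 0, 0.0436, 0.23, 0.49, 0, 0, 0, 0, 0.0436, 0.22, 0.51, 0, 0, 0, 0, 0.0436, 0.19, 0.52, 0, 0, 0, 0, 0.0436, 0.16, 0.52, 0, 0, 0, 0, 0.0436, 0.15, 0.53, 0, 0, 0, 0, 0.0436, 0.12, 0.54, 0, 0, 0, 0, 0.0436, 0.1, 0.54, 0, 0, 0, 0, 0.0436, 0.07, 0.54, 0, 0, 0, 0, 0.0436, 0.05, 0.55, 0, 0, 0, 0, 0.0436, 0.03, 0.55, 0, 0, 0, 0, 0.0436, 0, 0.55, 0, 0]}}

```text
time: 7.03
position: [0.6337, 0.0276, 0.0333]
tool_rot: [-0.011, 1.0, -0.0, -0.0]
ft_force: [-1.4, -2.5, 0.0]
grip_width: 0.0003
grip_force: 1.0
```

Request:
{"op": "send_rows", "data": {"increments": [0, 0, 0.0436, -0.02, 0.55, 0, 0, 0, 0, 0.0436, -0.05, 0.55, 0, 0, 0, 0, 0.0436, -0.07, 0.54, 0, 0, 0, 0, 0.0436, -0.09, 0.54, 0, 0, 0, 0, 0.0436, -0.12, 0.54, 0, 0, 0, 0, 0.0436, -0.14, 0.53, 0, 0, 0, 0, 0.0436, -0.16, 0.53, 0, 0, 0, 0, 0.0436, -0.18, 0.51, 0, 0, 0, 0, 0.0436, -0.21, 0.51, 0, 0, 0, 0, 0.0436, -0.23, 0.5, 0, 0, 0, 0, 0.0436, -0.25, 0.49, 0, 0, 0, 0, 0.0436, -0.28, 0.48, 0, 0, 0, 0, 0.0436, -0.29, 0.46, 0, 0, 0, 0, 0.0436, -0.31, 0.45, 0, 0, 0, 0, 0.0436, -0.34, 0.44, 0, 0, 0, 0, 0.0436, -0.35, 0.42, 0, 0, 0, 0, 0.0436, -0.37, 0.41, 0, 0, 0, 0, 0, 0, 0, 0, 0]}}

```text
time: 8.53
position: [0.5989, 0.1128, 0.0333]
tool_rot: [-0.372, 0.928, 0.0, -0.0]
ft_force: [-0.1, -0.3, 0.6]
grip_width: 0.0006
grip_force: 0.1
```

```bash
python3 - <<'E'
from h import *
o=robot.get_obs();print(o['position'],o['q'],o['ft_force'])
a=shot('top','pics/t3.png');b=shot('wrist','pics/w3.png')
cv2.imwrite('pics/two3.png',cv2.resize(np.hstack([a['image'],b['image']])[:,:,::-1],(800,300)))
E
python3 m.py pics/t3.npz | grep ball
```

```text
[0.59894094 0.11283004 0.03332426] [ 2.77739870e-03  7.77175113e-01  1.60480916e+00  8.10640226e-04
  7.59939852e-01 -2.33023769e+00] [-0.0803645  -0.34883069  0.55403897]
ball [0.6206 0.112 ] 744 0.146 37.6
ball [0.459  0.1675] 192 0.152 107.6
ball [0.3864 0.1201] 14 0.153 140.7
```

View pics/two3.png

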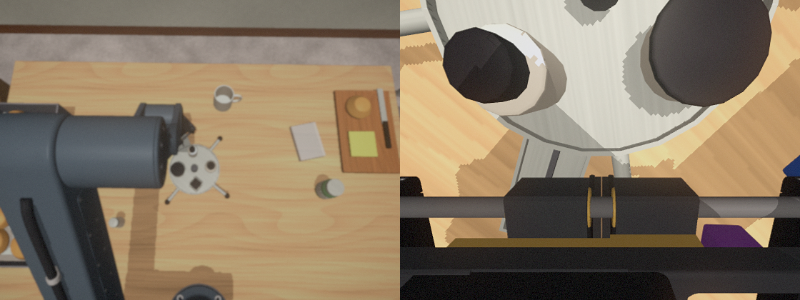

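The top view shows the carousel turned, with the spokes at about 52°. The wrist view shows the slim bottle at (490,65) upright and near the tongue at (545,160). About 17° is left.

Run:
```python
from h import *
A=np.array([.5085,.0243])
P=lambda f:100*(A+.126*np.array([np.cos(np.radians(f)),np.sin(np.radians(f))]))
f=44.4;p0=P(f);done=np.zeros(2)
for s in [1]+[1.5]*9+[1,.7,.5,.3]:
    f+=s; d=np.round(P(f)-p0-done,2);done+=d; print('0,0,%.4f,%.2f,%.2f,0,0,'%(np.radians(s),*d),f)
```

```text
0,0,0.0175,-0.16,0.16,0,0, 45.4
0,0,0.0262,-0.23,0.22,0,0, 46.9
0,0,0.0262,-0.25,0.23,0,0, 48.4
0,0,0.0262,-0.25,0.21,0,0, 49.9
0,0,0.0262,-0.25,0.21,0,0, 51.4
0,0,0.0262,-0.26,0.20,0,0, 52.9
0,0,0.0262,-0.27,0.20,0,0, 54.4
0,0,0.0262,-0.27,0.19,0,0, 55.9
0,0,0.0262,-0.27,0.18,0,0, 57.4
0,0,0.0262,-0.28,0.17,0,0, 58.9
0,0,0.0175,-0.19,0.12,0,0, 59.9
0,0,0.0122,-0.14,0.07,0,0, 60.6
0,0,0.0087,-0.09,0.06,0,0, 61.1
0,0,0.0052,-0.06,0.03,0,0, 61.4
```

Request:
{"op": "send_rows", "data": {"increments": [0, 0, 0.0175, -0.16, 0.16, 0, 0, 0, 0, 0.026, -0.23, 0.22, 0, 0, 0, 0, 0.026, -0.25, 0.23, 0, 0, 0, 0, 0.026, -0.25, 0.21, 0, 0, 0, 0, 0.026, -0.25, 0.21, 0, 0, 0, 0, 0.026, -0.26, 0.2, 0, 0, 0, 0, 0.026, -0.27, 0.2, 0, 0, 0, 0, 0.026, -0.27, 0.19, 0, 0, 0, 0, 0.026, -0.27, 0.18, 0, 0, 0, 0, 0.026, -0.28, 0.17, 0, 0, 0, 0, 0.0175, -0.19, 0.12, 0, 0, 0, 0, 0.012, -0.14, 0.07, 0, 0, 0, 0, 0.009, -0.09, 0.06, 0, 0, 0, 0, 0, 0, 0, 0, 0, 0, 0, 0, 0, 0, 0, 0]}}

```text
time: 9.88
position: [0.5698, 0.134, 0.0335]
tool_rot: [-0.501, 0.865, 0.0, -0.001]
ft_force: [2.0, 0.9, 0.1]
grip_width: -0.0002
grip_force: 0.5
```

```bash
python3 - <<'E'
from h import *
o=robot.get_obs();print(o['position'],o['q'],o['ft_force'])
a=shot('top','pics/t4.png')
E
sed -i 's/>=12/>=7/' m.py; python3 m.py pics/t4.npz | grep ball
```

```text
[0.56976199 0.13396988 0.03349124] [ 4.02023379e-02  7.57576392e-01  1.66816773e+00 -1.94243701e-04
  7.16955195e-01 -2.57997945e+00] [1.97438103 0.89851862 0.05592525]
ball [0.5648 0.1498] 1105 0.14 64.8
ball [ 0.4506 -0.1192] 9 0.152 -110.9
ball [0.3648 0.082 ] 14 0.152 157.2
```

Spokes are at 68.0° against a target of 69.3°, about 1.3 mm off at the bottle. I'll back off, lift and check.

Request:
{"op": "send_rows", "data": {"increments": [0, 0, 0, 0.4, -0.2, 0, 0, 0, 0, 0, 0.5, -0.3, 0, 0, 0, 0, 0, 0.4, -0.2, 0, 0, 0, 0, 0, 0.3, 0.3, 1.5, 0, 0, 0, 0, 0, 0, 2.5, 0, 0, 0, 0, 0, 0, 2.5, 0, 0, 0, 0, 0, 0, 3, 0, 0, 0, 0, 0, 0, 3, 0, 0, 0, 0, 0, 0, 3, 0, 0, 0, 0, 0, 0, 3, 0, 0, 0, 0, 0, 3, 3, 0, 0, 0, 0, 0, 3, 0, 0, 0, 0, 0, 0, 3, 0, 0, 0, 0, 0, 0, 3, 0, 0, 0, 0, 0, 0, 3, 0, 0, 0, 0, 0, 0, 3, 0, 0, 0, 0, 0, 0, 3, 0, 0, 0, 0, 0, 0, 3, 0, 0, 0, 0, 0, 0, 0, 0, 0]}}

```text
time: 11.52
position: [0.5855, 0.3748, 0.2476]
tool_rot: [-0.503, 0.864, 0.001, 0.001]
ft_force: [0.1, 0.6, 0.6]
grip_width: 0.0005
grip_force: 0.0
```

```bash
python3 - <<'E'
from h import *
a=shot('top','pics/t5.png');b=shot('scene','pics/s5.png')
f=lambda i:cv2.resize(i,(400,400),interpolation=cv2.INTER_CUBIC)
cv2.imwrite('pics/two5.png',np.hstack([f(a['image'][170:310,200:345,::-1]),f(b['image'][160:290,220:360,::-1])]))
A=np.array([.5085,.0243]);t=np.radians(24.3)
for c in (a,b):
    W=cloud(c);r=np.hypot(W[...,0]-A[0],W[...,1]-A[1]);m=(r<.09)&(W[...,2]>.1)&(W[...,2]<.125)
    p=W[m].mean(0)[:2]-A if m.sum() else np.full(2,np.nan);print(m.sum(),p,'along/off',p@[np.cos(t),np.sin(t)],p@[-np.sin(t),np.cos(t)])
print(robot.get_obs()['position'])
E
python3 m.py pics/t5.npz
```

```text
70 [0.05322758 0.02217968] along/off 0.05763904616330916 -0.0016892835551065178
80 [0.05710833 0.02841945] along/off 0.06374373523553065 0.0024006817279033556
[0.58581922 0.37010663 0.24731867]
ball [ 0.6522 -0.0325] 10 0.157 -20.7
ball [0.5656 0.1683] 16 0.157 67.4
ball [ 0.4504 -0.1189] 15 0.152 -111.0
ball [0.3654 0.0818] 18 0.151 157.1
756 ((0.6373629570007324, 0.0837089940905571), (0.10769043862819672, 0.08827869594097137), 24.882490158081055) 24.638815769230657
244 ((0.6707019209861755, 0.09719483554363251), (0.03560106083750725, 0.05926617607474327), 24.391769409179688) 24.120967436199876
173 ((0.6750971078872681, 0.09921972453594208), (0.02619108371436596, 0.05908816307783127), 24.91377067565918) 24.13692979538848
0.1 edges 0.1 49.5 110
0.11 edges 6.0 40.1 79
0.12 edges 10.7 37.8 74
0.13 edges 12.2 36.5 71
0.14 edges 12.7 35.7 72
0.15 edges 13.3 35.4 71
0.16 edges 14.4 34.2 71
0.17 edges 14.4 33.5 69
0.18 edges 14.9 33.3 74
0.19 edges 15.9 32.9 65
```

View pics/two5.png

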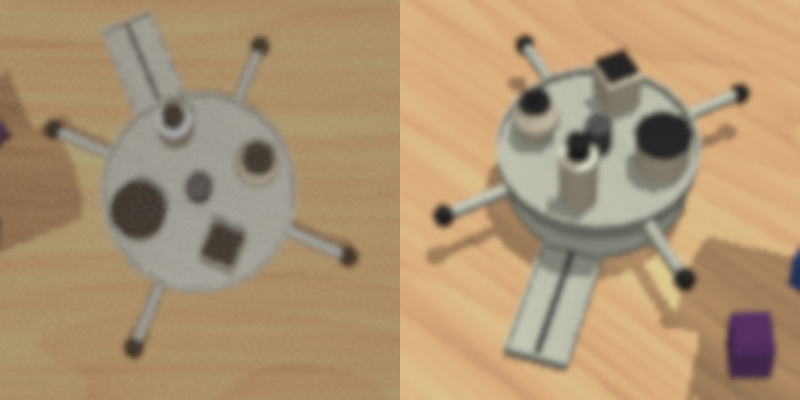

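Both views show the slim bottle standing over the tongue's rib at crop (173,120), within about 2 mm, with all four pots upright and the finger clear. I'll hand in.

```bash
python3 -c "
from rig import robot
print(robot.hand_in())"
```

```text
the job is handed in; nothing more can be done
None
```

The job is handed in: I turned the carousel about 130° by pushing one spoke, and the cameras show the slim bottle within about 2 mm of the tongue's middle line, all four pots upright and the arm clear; no verdict came back.

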